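# Empty the reader tray and line up the next cassettes against the flip stop

## Robot

A 6-joint arm with a two-finger parallel gripper is mounted at the origin on the work surface. World frame = base frame: x ahead of the robot, y to its left, z up, the work surface at z = 0. Lengths are in m, angles in degrees, forces in N, time in s.
With the tool pointing down it reaches from about 0.3 to 0.75 m from the base axis. Payload 8.5 kg.
Tool frame: the origin (TCP) lies on the centre line of the jaws, within the pads' length; the fingertips stand 14 mm ahead of it and the grasp point (between the pads) lies 5 mm behind it; z points along the fingers, x is the direction in which the jaws open and shut, and the axes are right-handed (so a half turn about z gives the same grasp; the last joint's range is limited). The gripper opens to 85 mm and grips with 20 to 120 N. Pads are 22 mm wide; open, the fingers measure 114 mm over their backs; the gripper's body (76 mm by 85 mm) begins 54 mm behind the grasp point. The pads swing forward as they close: fully open they stand 13 mm farther back than shut.
Start: joints at [-83.841, 21.807, 74.336, -0, 83.858, -12.336], TCP at [0.174, -0.522, 0.245] pointing down, gripper open.
Joint ranges: [-178.18, 178.18], [-50.72, 133.34], [12.68, 142.11], [-81.47, 261.47], [9.98, 163.14], [-165.26, 165.26]. Speed limits (degrees/s): [136.94, 136.94, 180, 180, 180, 180].

## Interface

Orientations are given as a 3x3 rotation matrix whose columns are the frame's x, y, z axes.
In Python, from rig import * gives the robot as it stands.
- The arm moves only by the shell command python3 -m crank 'ROWS' [FORCE]. ROWS is JSON, one flat list of numbers, 7 for each row, row after row: the turn, a rotation vector about the world's x, y, z in rad, then the shift along the world's x, y, z in m, then the opening in per cent of the stroke, from 0 (shut) to 100 (fully open). A call has 1 to 20 rows; each row shifts and turns the commanded pose from where the row before left it; what a row does not reach is not made up. A row lasts 1/10 s, in which the tool goes at most 50 mm and 8.59 degrees, less where a joint would pass 70% of its speed; a pose out of reach is approached as far as the arm can. A call is refused whole if a number of a shift passes 0.05 or a number of a turn 0.15, either way. A call with a gripper value outside its range is refused whole. The fingers move at their own pace and stop on an object; FORCE is the grip in N (left out, the last holds). Time passes only in rows, so rows that do not move let the fingers close. It gives the time, the measured TCP pose, the force and the opening at its end, in the units of the state.
- observe(): the state, without advancing time (a new reading comes with each control period).
- get_image(name): name is "side" or "top"; returns a dict with "frame" (420x560x3 uint8, red, green, blue), "fov_y" (degrees; the focal length in pixels is half the picture's height over the tangent of half this angle, whatever the lens; pixels are square), "cx", "cy" (the principal point, pixels), "world_to_cam" (4x4, takes a point from world to camera coordinates). Camera axes: x right, y up, looking along -z (the intrinsics and any distortion apply to the point x, -y, -z); pixel columns grow to the right and rows downward; lengths in m; the calibration is good to about 2 mm. A picture is of the moment at which its call begins. There is no depth.
- close_job(): hands the job in, once; it reports no verdict.
The state is a dict: "time_s": time; "q": joint angles; "qvel": joint speeds; "joint_efforts": joint torques, N m; "position": TCP position; "tool_rot": TCP orientation; "ft_force": force on the tool from outside, world axes, zero at the start; "wrist_torque": the same for the moment, N m; "grip_width": finger opening in m.
Only numpy, scipy, OpenCV 4.12 (cv2) and the standard library are available. Lean on these libraries where they do the work, as an engineer would, in place of code of your own. Each camera call takes 0.05 s, during which the arm holds its last target. There are 200 camera calls.

## Task

Put every finished green cassette from the reader's catch tray into the grey tote, and get the next batch ready: first flip the red stop flag fully down across the feed lane, then lay all the fresh yellow cassettes lengthwise, label up, in the blue loading bay of the lane, and only when all of them lie there slide the whole row along the lane until the leading cassette rests against the flag and the rest close up behind it without gaps. Leave the flag down and the cassettes lying flat between the guides, and do not shove or tip the other things on the bench.

Things in the scene. Friction and masses are not known exactly. Their poses are not given: they have to be found in the camera images.
- lane: Aluminium feed lane fixed to the bench, 400 mm long (its x, + towards the flag) x 70 mm wide; origin at the centre of its underside. Lane floor 6 mm above the bench; channel 42 mm wide, centred on y = 0, between two steel guides 6 mm thick, tops 14 mm above the bench; ends open. Blue floor, x = -200 to 50 mm, is the loading bay; white floor, 50 to 150 mm, leads to the flag
- flag (a joint): Hinge of the red stop flag, rad, axis along the lane's x. 0 = standing straight up; positive = swung towards the lane's +y (over the lane, towards the robot); 1.571 = fully down, level across the channel at its limit; -0.35 = leaning back, the other limit. Friction (about 0.07 N m) holds it wherever it is left; its weight does not drop it
- flag_hinge (a point): Point on the flag's hinge axis, in the flag's mid-plane: lane x = 153, y = -44 mm, 26 mm above the bench, between two dark steel cheeks 40 mm high at x = 139 to 167, y = -57 to -31 mm (the side of the lane away from the robot). Axes turn with the flag
- flag_tip (a point): Centre of the rounded free end of the red flag, 80 mm from the hinge. The flag is a flat bar 6 mm thick along the lane and 22 mm wide, ending in a 22 mm disc 12 mm thick (beyond the channel when down). Down, it covers 15 to 37 mm above the bench across the whole channel, its stopping face at lane x = 150 mm
- reader: Mint-white cassette reader fixed at the right, with its shallow steel catch tray. Origin: bench level under the tray's centre. Tray 220 (x) x 136 (y) mm outside, floor 4 mm above the bench, walls 4 mm thick, 14 mm high. The housing, 300 mm wide, stands on the tray's -y side: 130 mm high from y = -135 mm on, 220 mm from y = -215 mm on; a low chute, under 30 mm, joins it to the tray
- tote: Grey open tote fixed on the bench at the left, outside 200 mm (x) x 160 mm (y) x 60 mm high, walls and floor 4 mm; origin at the centre of its underside
- fresh1: Fresh YELLOW closed flat plastic cassette, 50 mm long (its x) x 32 mm wide (its y) x 28 mm high (its z), about 60 g, white paper label and a small dark dot on top; origin at the centre of its underside. Lies on the bench in front of the lane. Two or three fresh ones are present; the state gives None for an absent one
- fresh2: Fresh YELLOW closed flat plastic cassette, 50 mm long (its x) x 32 mm wide (its y) x 28 mm high (its z), about 60 g, white paper label and a small dark dot on top; origin at the centre of its underside. Lies on the bench in front of the lane. Two or three fresh ones are present; the state gives None for an absent one
- fresh3: Fresh YELLOW closed flat plastic cassette, 50 mm long (its x) x 32 mm wide (its y) x 28 mm high (its z), about 60 g, white paper label and a small dark dot on top; origin at the centre of its underside. Lies on the bench in front of the lane. Two or three fresh ones are present; the state gives None for an absent one
- done1: Finished GREEN closed flat plastic cassette, 50 mm long (its x) x 32 mm wide (its y) x 28 mm high (its z), about 60 g, white paper label and a small dark dot on top; origin at the centre of its underside. Lies in the catch tray. Two or three finished ones are present; the state gives None for an absent one
- done2: Finished GREEN closed flat plastic cassette, 50 mm long (its x) x 32 mm wide (its y) x 28 mm high (its z), about 60 g, white paper label and a small dark dot on top; origin at the centre of its underside. Lies in the catch tray. Two or three finished ones are present; the state gives None for an absent one
- done3: Finished GREEN closed flat plastic cassette, 50 mm long (its x) x 32 mm wide (its y) x 28 mm high (its z), about 60 g, white paper label and a small dark dot on top; origin at the centre of its underside. Lies in the catch tray. Two or three finished ones are present; the state gives None for an absent one
- dropper: Bystander: amber dropper bottle with a black cap, 34 mm diameter, 114 mm tall, standing beyond the lane; origin at the centre of its underside
- beaker: Bystander: glass beaker, 70 mm diameter, 90 mm tall, beyond the lane; origin at the centre of its underside
- jar: Bystander: white jar, 64 mm diameter, 75 mm tall, beyond the lane; origin at the centre of its underside
- stopper: Bystander: orange rubber stopper, 30 x 30 x 22 mm, just beyond the lane; origin at the centre of its underside
Not all that is in view belongs to the job. What is shaped like the done1 but orange is not meant.

How it is judged:
By the outcome, as a careful person would: the job done as asked, in the order asked, and still so for the second after the job is handed in, with the robot touching nothing.
Of fresh1, fresh2, fresh3 only 2 to 3 are there at a start; the rules pass over those that are not, and their reading is None.
Of done1, done2, done3 only 2 to 3 are there at a start; the rules pass over those that are not, and their reading is None.
At some moment in a run one of fresh1, fresh2, fresh3 may be knocked a few centimetres aside while the robot is not near it.
Once in a run the grip may slacken for a moment while it holds something.
It also fails if it takes over 210 s, if anything falls off the work surface, if the arm or the gripper's body presses on something with over 40 N, if the wrist force passes 120 N, or if a joint passes its speed limit or range.

## Working session

There is one attempt and no reset: what is moved stays moved. The work goes in short steps, Python scripts to look and compute and a shell command to move; the robot and the scene stay as the last step left them, time stands still between calls to the robot, and variables do not carry over. Pictures are saved under pics/ and viewed, about 12 in all and at most 16, crops included, and the job is handed in when it is done.

```bash
ls; mkdir -p pics; cat > h.py <<'E'
from rig import *
import numpy as np, cv2
def shot(n,fn=None):
    d=get_image(n); 
    if fn: cv2.imwrite('pics/'+fn,cv2.cvtColor(d['frame'],cv2.COLOR_RGB2BGR))
    return d
E
python3 - <<'E'
from h import *
for n in('top','side'):
    d=shot(n,n+'0.png'); print({k:v for k,v in d.items() if k!='frame'})
print(observe())
E
```

```text
pics
{'fov_y': 53.499420370754855, 'cx': 282.5703580930503, 'cy': 208.6528358832065, 'world_to_cam': array([[-0.00278193, -0.99948703, -0.03190505,  0.02255388],
       [ 0.99320173, -0.00647452,  0.11622564, -0.56380811],
       [-0.11637259, -0.03136481,  0.99271026, -1.01023541],
       [ 0.        ,  0.        ,  0.        ,  1.        ]])}
{'fov_y': 52.945762685437806, 'cx': 280.0870284843142, 'cy': 215.90914322201272, 'world_to_cam': array([[-0.85451591, -0.51896507, -0.02185915,  0.46404636],
       [ 0.26341889, -0.46924154,  0.84286587, -0.24070411],
       [-0.44767516,  0.71448418,  0.53767956, -0.74115241],
       [ 0.        ,  0.        ,  0.        ,  1.        ]])}
{'time_s': 0.1, 'q': array([-8.38435778e+01,  2.18385871e+01,  7.43799998e+01, -2.96526685e-04,
        8.38581977e+01, -1.23358482e+01]), 'qvel': array([ 0.03229749, -0.0181853 , -0.06396792, -0.17097137, -0.02169483,
       -0.02839188]), 'joint_efforts': array([ 3.68912311e-03, -4.49225307e+01, -2.31655204e+01, -1.66338991e-04,
        3.67099463e-03, -4.96789255e-06]), 'position': array([ 0.17441605, -0.52135164,  0.24476227]), 'tool_rot': array([[ 3.17177148e-01, -9.48366298e-01, -1.48837305e-04],
       [-9.48365404e-01, -3.17177058e-01,  1.33186325e-03],
       [-1.31030200e-03, -2.81284436e-04, -9.99999102e-01]]), 'ft_force': array([ 0.38646739,  0.47463783, -0.9726852 ]), 'wrist_torque': array([ 0.04423323, -0.00937267,  0.01270647]), 'grip_width': 0.08537046854003989}
```

View pics/top0.png

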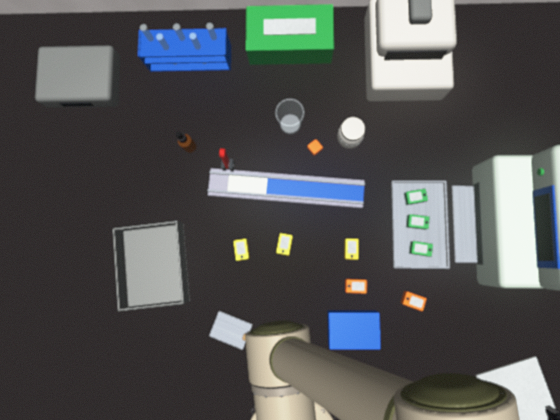

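View pics/side0.png

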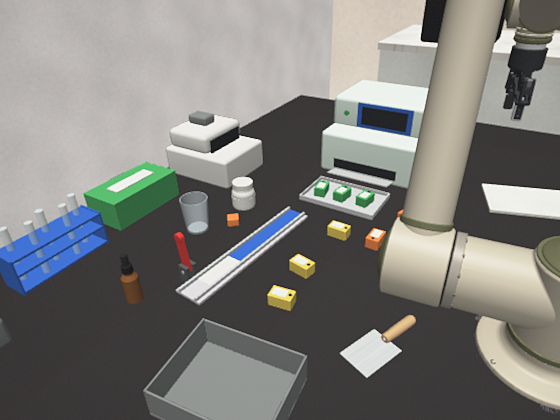

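```bash
cat >> h.py <<'E'
def ray(d,p,z):
    p=np.atleast_2d(p).astype(float); f=210/np.tan(np.radians(d['fov_y']/2)); W=d['world_to_cam']; R=W[:3,:3]; C=-R.T@W[:3,3]
    v=np.c_[(p[:,0]-d['cx'])/f,-(p[:,1]-d['cy'])/f,-np.ones(len(p))]@R
    return C+v*((z-C[2])/v[:,2])[:,None]
def proj(d,P):
    P=np.atleast_2d(P); f=210/np.tan(np.radians(d['fov_y']/2)); W=d['world_to_cam']; c=P@W[:3,:3].T+W[:3,3]
    return np.c_[d['cx']-f*c[:,0]/c[:,2],d['cy']+f*c[:,1]/c[:,2]]
HUE={'yellow':(24,36),'green':(50,80),'blue':(105,125),'orange':(5,18)}
def blobs(d,col,amin=60,amax=1e5,s=110,v=70):
    hsv=cv2.cvtColor(d['frame'],cv2.COLOR_RGB2HSV); a,b=HUE[col]
    m=cv2.inRange(hsv,(a,s,v),(b,255,255))
    m=cv2.morphologyEx(m,cv2.MORPH_CLOSE,np.ones((3,3)))
    cs,_=cv2.findContours(m,cv2.RETR_EXTERNAL,cv2.CHAIN_APPROX_NONE)
    return [c for c in cs if amin<cv2.contourArea(c)<amax]
def rect(d,c,z):
    """rect of contour cast on plane z: centre, long, short, yaw of long axis (deg)"""
    w=ray(d,c.reshape(-1,2),z)[:,:2]
    (cx,cy),(a,b),_=r=cv2.minAreaRect((w*1000).astype(np.float32)); q=cv2.boxPoints(r)
    e=max((q[1]-q[0],q[2]-q[1]),key=np.linalg.norm); y=np.degrees(np.arctan2(e[1],e[0]))%180
    return np.round([cx,cy,max(a,b),min(a,b),y],1)
E
python3 - <<'E'
from h import *
d=shot('top')
for c in('yellow','green','orange','blue'):
    for k in blobs(d,c):
        M=cv2.moments(k); print(c,round(M['m10']/M['m00'],1),round(M['m01']/M['m00'],1),cv2.contourArea(k),rect(d,k,.006 if c=='blue' else .022))
W=d['world_to_cam'];print('C',-W[:3,:3].T@W[:3,3])
f=d['frame']
a=cv2.resize(f[135:275,200:375],None,fx=4,fy=4,interpolation=cv2.INTER_CUBIC)
cv2.imwrite('pics/c1.png',a[:,:,::-1])
a=cv2.resize(f[170:320,320:460],None,fx=4,fy=4,interpolation=cv2.INTER_CUBIC)
cv2.imwrite('pics/c2.png',a[:,:,::-1])
E
```

```text
yellow 351.1 248.5 290.0 [ 464.3 -150.    52.6   34.8  178.9]
yellow 240.9 249.2 295.5 [463.4 125.4  55.6  38.1   9.9]
yellow 283.9 243.8 287.5 [476.4  17.1  55.4  36.9 168.6]
green 289.5 33.6 4875.5 [1033.7    2.2  234.1  163.4   89. ]
orange 413.5 300.6 342.5 [ 336.9 -299.    59.6   37.6   71.5]
orange 355.8 285.7 316.5 [ 373.4 -160.2   54.6   36.5   89.9]
orange 314.6 146.5 156.5 [725.5 -62.5  35.2  35.1 128.5]
orange 185.3 141.9 70.5 [743.5 274.2  35.1  26.7 136. ]
blue 353.8 330.0 1975.5 [ 265.3 -154.4  131.    93.8   90.2]
blue 551.5 229.9 483.5 [ 519.2 -641.8  208.4   54.1  179.1]
blue 315.7 189.4 1371.5 [616.7 -63.9 250.1  39.9  84.9]
blue 184.5 49.4 3710.5 [1004.1  289.   256.1  124.    89.9]
C [ 0.44247423 -0.01279393  1.06911961]
```

View pics/c1.png

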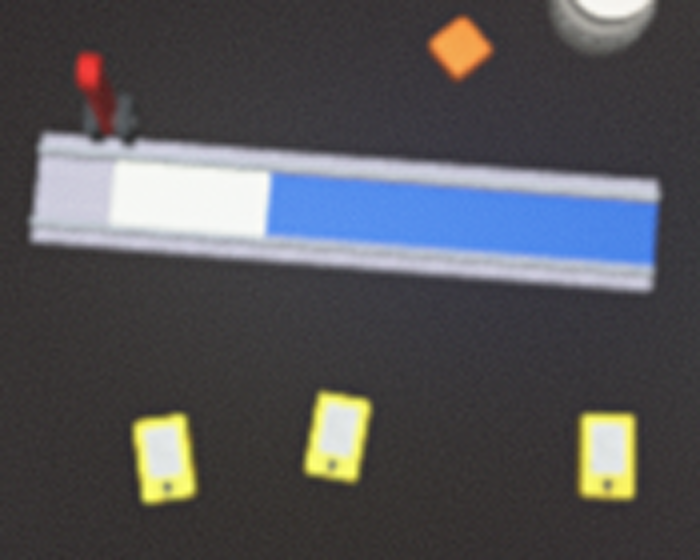

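View pics/c2.png

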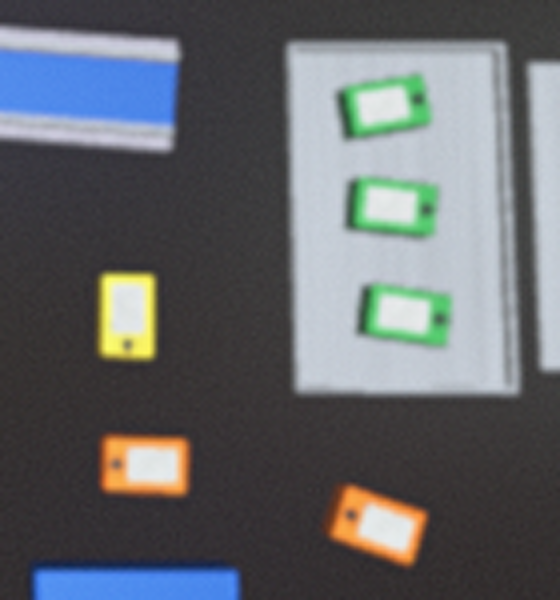

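```bash
python3 - <<'E'
from h import *
HUE['green']=(55,90);HUE['red']=(0,4)
d=shot('top'); s=shot('side')
for k in blobs(d,'green',s=70,v=50): 
    if cv2.contourArea(k)<2000: M=cv2.moments(k); print('green',round(M['m10']/M['m00'],1),round(M['m01']/M['m00'],1),cv2.contourArea(k),rect(d,k,.026))
for im,n in((d,'top'),(s,'side')):
    for k in blobs(im,'red',15): print('red',n,cv2.boundingRect(k),cv2.minAreaRect(k))
    for k in blobs(im,'yellow'): print(n,cv2.boundingRect(k))
# white floor / whole lane
hsv=cv2.cvtColor(d['frame'],cv2.COLOR_RGB2HSV)
m=cv2.inRange(hsv,(0,0,200),(180,40,255)); m[:165]=0;m[210:]=0;m[:,:215]=0;m[:,290:]=0
c=max(cv2.findContours(m,0,1)[0],key=cv2.contourArea); print('whitefloor',rect(d,c,.006))
m=cv2.inRange(hsv,(0,0,100),(180,255,255)); m[:165]=0;m[215:]=0;m[:,:195]=0;m[:,375:]=0
c=max(cv2.findContours(m,0,1)[0],key=cv2.contourArea); print('lane',rect(d,c,.012))
# predict flag tip for lane pose guess
o=np.array([.623,.0108]);u=np.array([np.cos(np.radians(84.9)),np.sin(np.radians(84.9))]);v=np.array([-u[1],u[0]])
for a in(-.35,-.2,0,.3):
    P=np.r_[o+.153*u+(-.044+.08*np.sin(a))*v,.026+.08*np.cos(a)]; print(a,P,proj(d,P),proj(s,P))
for x in(-.2,.2): 
  for y in(-.035,.035): P=np.r_[o+x*u+y*v,.014]; print(x,y,P,proj(d,P),proj(s,P))
for p in[(113,229),(177,222),(187,302),(119,310)]: print('tote',ray(d,p,.06))
for p in[(392,181),(446,181),(449,268),(394,268)]: print('tray',ray(d,p,.014))
f=s['frame']
a=cv2.resize(f[210:320,160:330],None,fx=4,fy=4,interpolation=cv2.INTER_CUBIC)
cv2.imwrite('pics/c3.png',a[:,:,::-1])
E
```

```text
green 421.1 248.2 245.0 [ 464.2 -321.6   52.7   31.8   81.5]
green 417.8 221.3 246.0 [ 531.2 -316.    52.5   32.7   83.3]
green 415.9 196.1 240.0 [ 594.5 -314.    52.9   32.5  101. ]
red top (218, 148, 11, 20) ((223.2538604736328, 157.43077087402344), (19.90921401977539, 7.80581521987915), 74.74488067626953)
top (344, 238, 15, 22)
top (233, 238, 17, 23)
top (276, 233, 17, 23)
red side (174, 232, 18, 39) ((182.3529510498047, 251.41180419921875), (40.26091384887695, 10.186494827270508), 75.96376037597656)
side (267, 285, 29, 26)
side (289, 254, 26, 24)
side (327, 220, 24, 21)
whitefloor [635.1 102.7 194.3  58.1  85. ]
lane [621.6  13.  403.8  75.   84.9]
-0.35 [0.70774986 0.1568444  0.10114982] [[224.3198718  146.02965663]] [[173.97347478 236.06412618]]
-0.2 [0.69625726 0.15787009 0.10440533] [[223.59311127 150.3786745 ]] [[177.45498374 236.60288524]]
0 [0.68042663 0.15928293 0.106     ] [[222.79387606 156.72768776]] [[182.55420983 238.49617866]]
0.3 [0.65687861 0.16138454 0.10242692] [[222.03815667 166.79606677]] [[190.73046765 243.73441948]]
-0.2 -0.035 [ 0.64008258 -0.19151951  0.014     ] [[365.42212704 179.389262  ]] [[285.98104262 205.13006589]]
-0.2 0.035 [ 0.5703597  -0.18529691  0.014     ] [[363.66760721 206.48430192]] [[307.35938819 212.79216386]]
0.2 -0.035 [0.6756403  0.20689691 0.014     ] [[210.69553246 167.22742474]] [[175.1806665  286.17617719]]
0.2 0.035 [0.60591742 0.21311951 0.014     ] [[207.82689586 193.81292351]] [[198.6634402 299.643023 ]]
tote [[0.51313529 0.43622948 0.06      ]]
tote [[0.52952583 0.27802057 0.06      ]]
tote [[0.3372005  0.24868951 0.06      ]]
tote [[0.31826088 0.4128204  0.06      ]]
tray [[ 0.63532141 -0.25876746  0.014     ]]
tray [[ 0.63414058 -0.39477169  0.014     ]]
tray [[ 0.41541158 -0.39164921  0.014     ]]
tray [[ 0.4156803  -0.25643741  0.014     ]]
```

View pics/c3.png

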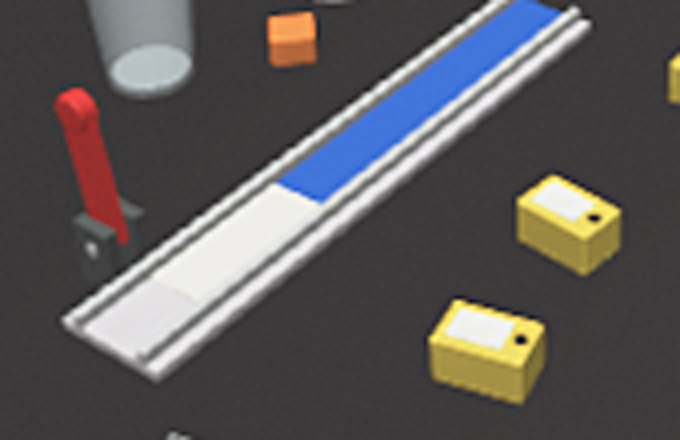

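Candidates: yellow cassettes at top px (351,248), (241,249), (284,244); green ones at (421,248), (418,221), (416,196). The lookalikes to leave are the orange cassettes at (356,286) and (413,301), the orange stopper at (315,146), the blue sheet at (354,330) and the green box at (289,34). The crops confirm three fresh and three finished cassettes, all label up. The flag is leaning back about 0.15 rad, so I'll flip it first, pushing with closed fingers from behind.

```bash
python3 -m crank '[0,0,-0.023,0.03,0.0377,0,0, 0,0,-0.023,0.03,0.0377,0,0, 0,0,-0.023,0.03,0.0377,0,0, 0,0,-0.023,0.03,0.0377,0,0, 0,0,-0.023,0.03,0.0377,0,0, 0,0,-0.023,0.03,0.0377,0,0, 0,0,-0.023,0.03,0.0377,0,0, 0,0,-0.023,0.03,0.0377,0,0, 0,0,-0.023,0.03,0.0377,0,0, 0,0,-0.023,0.03,0.0377,0,0, 0,0,-0.023,0.03,0.0377,0,0, 0,0,-0.023,0.03,0.0377,0,0, 0,0,-0.023,0.03,0.0377,0,0, 0,0,-0.023,0.03,0.0377,0,0, 0,0,-0.023,0.03,0.0377,0,0, 0,0,-0.023,0.03,0.0377,0,0, 0,0,-0.023,0.03,0.0377,0,0, 0,0,-0.023,0.03,0.0377,0,0, 0,0,0,0,0,0,0, 0,0,0,0,0,0,0]' 40
cat > st.py <<'E'
from h import *
o=observe();R=o['tool_rot']
print(o['time_s'],o['position'].round(4),'yaw',np.degrees(np.arctan2(R[1,0],R[0,0])).round(2),'z',R[:,2].round(3),'F',o['ft_force'].round(1),'w',o['grip_width'].round(4),'q',o['q'].round(0))
E
python3 st.py
```

```text
time_s: 2.25
position: [0.7145, 0.1577, 0.244]
tool_rot: [[-0.09, -0.996, -0.002], [-0.996, 0.09, -0.0], [0.0, 0.002, -1.0]]
ft_force: [0.1, -1.1, 0.1]
grip_width: -0.0001Traceback (most recent call last):
  File "st.py", line 3, in <module>
    print(o['time_s'],o['position'].round(4),'yaw',np.degrees(np.arctan2(R[1,0],R[0,0])).round(2),'z',R[:,2].round(3),'F',o['ft_force'].round(1),'w',o['grip_width'].round(4),'q',o['q'].round(0))
                                                                                                                                                     ^^^^^^^^^^^^^^^^^^^^^
AttributeError: 'float' object has no attribute 'round'
```

```bash
sed -i "s/o\['grip_width'\].round(4)/round(o['grip_width'],4)/" st.py; python3 -m crank '[0,0,0,0.008,-0.0007,-0.02,0, 0,0,0,0,0,-0.045,0, 0,0,0,0,0,-0.045,0, 0,0,0,0,0,-0.045,0, 0,0,0,0,0,0,0]'; python3 - <<'E'
from h import *
t=shot('top');s=shot('side')
a=cv2.resize(t['frame'][120:220,180:300],None,fx=4,fy=4);b=cv2.resize(s['frame'][200:300,130:210],None,fx=4,fy=4)
cv2.imwrite('pics/p1.png',np.hstack([a,b])[:,:,::-1])
E
```

```text
time_s: 2.75
position: [0.7191, 0.1546, 0.0843]
tool_rot: [[-0.093, -0.996, -0.012], [-0.996, 0.093, -0.001], [0.002, 0.012, -1.0]]
ft_force: [0.2, -0.4, -0.7]
grip_width: 0.0001
```

View pics/p1.png

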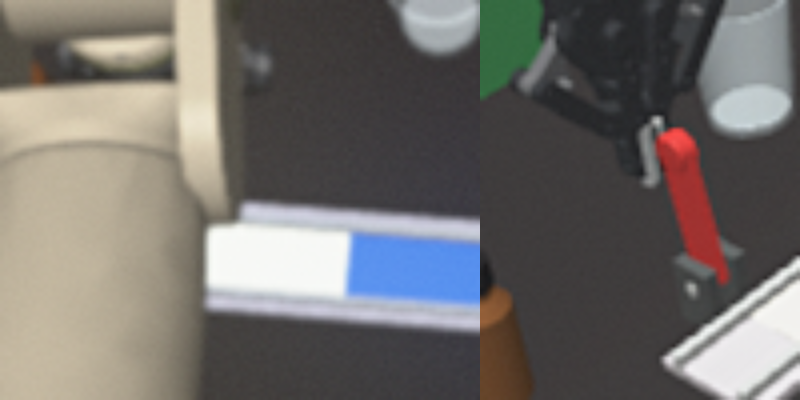

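The crop shows the closed fingers just behind the flag's disc (side crop px about (650,150), disc at (675,150)). Pushing now.

```bash
python3 -m crank '[0,0,0,-0.015,0.0014,0,0, 0,0,0,-0.015,0.0014,0,0, 0,0,0,-0.015,0.0014,0,0, 0,0,0,-0.015,0.0014,0,0, 0,0,0,-0.015,0.0014,0,0, 0,0,0,-0.015,0.0014,0,0, 0,0,0,0,0,0,0]'; python3 -m crank '[0,0,0,-0.006,0.0005,-0.008,0, 0,0,0,-0.006,0.0005,-0.008,0, 0,0,0,0,0,-0.008,0, 0,0,0,0,0,-0.006,0, 0,0,0,0,0,-0.004,0, 0,0,0,0,0,0,0]'
```

```text
time_s: 3.55
position: [0.6328, 0.1648, 0.0945]
tool_rot: [[-0.091, -0.996, 0.005], [-0.996, 0.091, 0.0], [-0.001, -0.005, -1.0]]
ft_force: [0.9, 0.2, 0.3]
grip_width: -0.0002
time_s: 4.15
position: [0.6204, 0.1656, 0.0553]
tool_rot: [[-0.091, -0.996, -0.001], [-0.996, 0.091, -0.0], [0.0, 0.001, -1.0]]
ft_force: [0.7, 0.1, 0.8]
grip_width: -0.0002
```

```bash
python3 -m crank '[0,0,0,0,0,-0.002,0, 0,0,0,0,0,-0.001,0, 0,0,0,0,0,-0.001,0, 0,0,0,0,0,0,0]';python3 -m crank '[0,0,0,0,0,-0.001,0, 0,0,0,0,0,-0.001,0, 0,0,0,0,0,0,0]'
```

```text
time_s: 4.55
position: [0.6205, 0.1657, 0.0523]
tool_rot: [[-0.091, -0.996, 0.0], [-0.996, 0.091, 0.0], [-0.0, -0.0, -1.0]]
ft_force: [0.9, 0.0, -0.1]
grip_width: 0.0004
time_s: 4.85
position: [0.6205, 0.1657, 0.051]
tool_rot: [[-0.091, -0.996, 0.0], [-0.996, 0.091, 0.0], [-0.0, -0.0, -1.0]]
ft_force: [-1.1, -0.9, 4.4]
grip_width: 0.0002
```

```bash
python3 -m crank '[0,0,0,0,0,-0.001,0, 0,0,0,0,0,0,0, 0,0,0,0,0,0.03,0, 0,0,0.044,-0.025,-0.0065,0.03,0, 0,0,0.044,-0.025,-0.0065,0,40, 0,0,0.044,-0.025,-0.0065,0,75, 0,0,0.044,-0.025,-0.0065,0,75, 0,0,0.044,-0.027,-0.0065,0,75, 0,0,0.044,-0.030,-0.0065,0,75, 0,0,0,0,0,0,75]' 60; python3 - <<'E'
from h import *
t=shot('top');s=shot('side')
for n in(t,s): print([cv2.boundingRect(k) for k in blobs(n,'yellow')])
b=cv2.resize(s['frame'][190:320,150:350],None,fx=4,fy=4)
cv2.imwrite('pics/p2.png',b[:,:,::-1])
E
```

```text
time_s: 5.85
position: [0.4603, 0.1265, 0.1093]
tool_rot: [[0.173, -0.985, -0.003], [-0.985, -0.173, -0.0], [-0.0, 0.003, -1.0]]
ft_force: [-0.0, -0.1, 0.1]
grip_width: 0.064
[(344, 238, 15, 22), (276, 233, 17, 23)]
[(267, 285, 29, 26), (289, 254, 26, 24), (327, 220, 24, 20)]
```

View pics/p2.png

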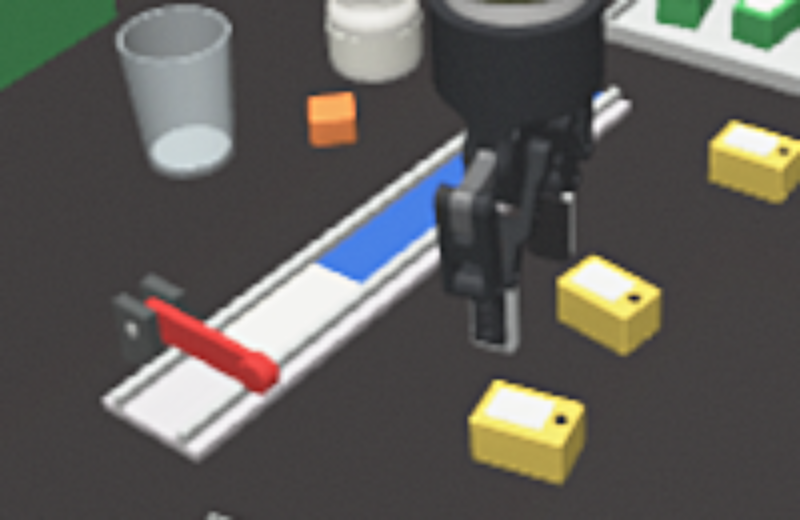

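The flag lies level across the lane. Now the first yellow, the one nearest the tote.

```bash
python3 -m crank '[0,0,0,0.003,0,-0.03,75, 0,0,0,0,0,-0.03,75, 0,0,0,0,0,-0.025,75, 0,0,0,0,0,0,75, 0,0,0,0,0,0,20, 0,0,0,0,0,0,20, 0,0,0,0,0,0,20, 0,0,0,0,0,0,20, 0,0,0,0,0,0,20]' 60;  python3 -m crank '[0,0,0,0,0,0.03,20, 0,0,0,0,0,0.03,20, 0,0,0,0,0,0,20]'
```

```text
time_s: 6.85
position: [0.4676, 0.1268, 0.0258]
tool_rot: [[0.172, -0.985, 0.004], [-0.985, -0.172, 0.0], [0.0, -0.004, -1.0]]
ft_force: [0.6, 0.1, 6.6]
grip_width: 0.0305
time_s: 7.15
position: [0.4683, 0.1269, 0.088]
tool_rot: [[0.172, -0.985, 0.008], [-0.985, -0.172, 0.0], [0.001, -0.008, -1.0]]
ft_force: [0.2, 0.5, -1.3]
grip_width: 0.0304
```

```bash
python3 -m crank '[0,0,0.131,0.0155,-0.01,0,20, 0,0,0.131,0.0155,-0.01,0,20, 0,0,0.131,0.0155,-0.01,0,20, 0,0,0.131,0.0155,-0.01,0,20, 0,0,0.131,0.0155,-0.01,0,20, 0,0,0.131,0.0155,-0.01,0,20, 0,0,0.131,0.0155,-0.01,0,20, 0,0,0.131,0.0155,-0.01,0,20, 0,0,0.131,0.0155,-0.01,0,20, 0,0,0.13,0.0155,-0.01,0,20, 0,0,0,0,0,0,20,0,0,0,0,0,0,20]'; python3 st.py
```

```text
time_s: 8.35
position: [0.6209, 0.0269, 0.0838]
tool_rot: [[0.996, -0.092, -0.001], [-0.092, -0.996, 0.0], [-0.001, -0.0, -1.0]]
ft_force: [-0.6, 0.7, -0.1]
grip_width: 0.0306
8.35 [0.6209 0.0269 0.0838] yaw -5.27 z [-0.001  0.    -1.   ] F [-0.6  0.7 -0.1] w 0.0306 q [-8. 37. 75.  0. 68. -3.]
```

```bash
python3 -m crank '[0,0,0,0.0025,0,-0.02,20, 0,0,0,0,0,-0.015,20, 0,0,0,0,0,-0.008,20, 0,0,0,0,0,0,20, 0,0,0,0,0,-0.004,20, 0,0,0,0,0,-0.003,20,0,0,0,0,0,0,20]'; python3 st.py;python3 - <<'E'
from h import *
s=shot('side')
b=cv2.resize(s['frame'][190:320,150:350],None,fx=4,fy=4)
cv2.imwrite('pics/p3.png',b[:,:,::-1])
E
```

```text
time_s: 9.05
position: [0.6239, 0.0268, 0.0343]
tool_rot: [[0.996, -0.089, -0.0], [-0.089, -0.996, -0.0], [-0.0, 0.0, -1.0]]
ft_force: [-0.2, -0.3, 0.4]
grip_width: 0.0306
9.05 [0.6239 0.0268 0.0343] yaw -5.11 z [-0. -0. -1.] F [-0.2 -0.3  0.4] w 0.0306 q [-8. 41. 77. -0. 62. -3.]
```

View pics/p3.png

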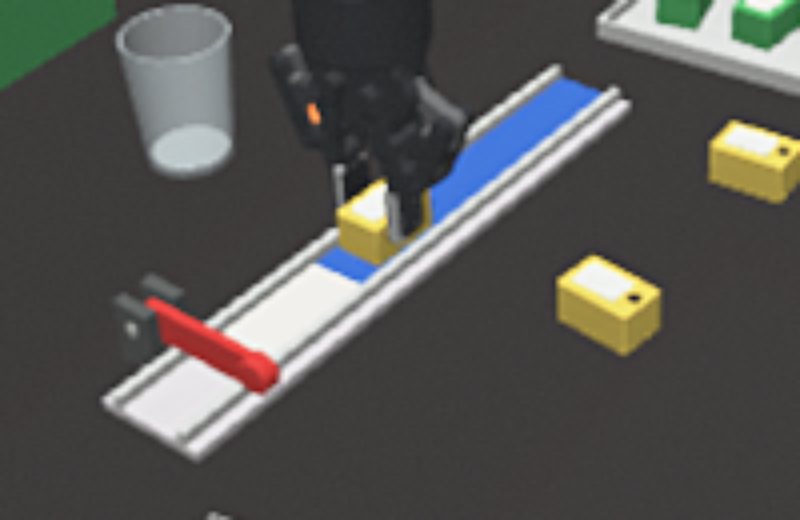

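```bash
python3 -m crank '[0,0,0,0,0,-0.0015,20, 0,0,0,0,0,0,20, 0,0,0,0,0,0,55, 0,0,0,0,0,0,55, 0,0,0,0,0,0.028,75, 0,0,0,0,0,0.028,75, 0,0,0.1461,-0.0148,-0.001,0,75, 0,0,0.1461,-0.0148,-0.001,0,75, 0,0,0.1461,-0.0148,-0.001,0,75, 0,0,0.1461,-0.0148,-0.001,0,75, 0,0,0.1461,-0.0148,-0.001,0,75, 0,0,0.1461,-0.0148,-0.001,0,75, 0,0,0.1461,-0.0148,-0.001,0,75, 0,0,0.1461,-0.0148,-0.001,0,75, 0,0,0.1461,-0.0148,-0.001,0,75, 0,0,0.1461,-0.0148,-0.001,0,75, 0,0,0,0,0,0,75,0,0,0,0,0,0,75]'; python3 st.py; python3 - <<'E'
from h import *
for n in('top','side'): 
    d=shot(n); print([(cv2.boundingRect(k),rect(d,k,.014)) for k in blobs(d,'yellow')])
E
```

```text
time_s: 10.9
position: [0.4766, 0.0166, 0.0892]
tool_rot: [[0.202, 0.979, 0.001], [0.979, -0.202, -0.0], [0.0, 0.001, -1.0]]
ft_force: [0.6, 0.1, 0.2]
grip_width: 0.0639
10.9 [0.4766 0.0166 0.0892] yaw 78.37 z [ 0.001 -0.    -1.   ] F [0.6 0.1 0.2] w 0.0639 q [-12.  25.  99.   0.  56. -91.]
[((344, 238, 15, 22), array([ 464.5, -151. ,   53. ,   35.1,  178.9]))]
[((289, 254, 26, 24), array([478.4,  14.6,  69. ,  56.8, 170.3])), ((234, 235, 24, 22), array([631.4,  12.4,  74.3,  55. ,  84.2])), ((327, 220, 24, 21), array([ 465.5, -153.3,   69.3,   63.2,   92.3]))]
```

```bash
python3 -m crank '[0,0,0,0,0,-0.03,75, 0,0,0,0,0,-0.025,75, 0,0,0,0,0,-0.0085,75, 0,0,0,0,0,0,75, 0,0,0,0,0,0,20, 0,0,0,0,0,0,20, 0,0,0,0,0,0,20, 0,0,0,0,0,0,20, 0,0,0,0,0,0,20]' 60;  python3 -m crank '[0,0,0,0,0,0.03,20, 0,0,0,0,0,0.03,20, 0,0,0,0,0,0,20]'
```

```text
time_s: 11.9
position: [0.4767, 0.0166, 0.0265]
tool_rot: [[0.198, 0.98, 0.003], [0.98, -0.198, -0.001], [-0.0, 0.003, -1.0]]
ft_force: [0.1, -0.0, 6.2]
grip_width: 0.0305
time_s: 12.2
position: [0.4777, 0.0165, 0.0889]
tool_rot: [[0.197, 0.98, 0.007], [0.98, -0.197, -0.002], [-0.0, 0.007, -1.0]]
ft_force: [1.3, 0.3, -1.8]
grip_width: 0.0304
```

```bash
python3 -m crank '[0,0,-0.1458,0.0142,-0.006,0,20, 0,0,-0.1458,0.0142,-0.006,0,20, 0,0,-0.1458,0.0142,-0.006,0,20, 0,0,-0.1458,0.0142,-0.006,0,20, 0,0,-0.1458,0.0142,-0.006,0,20, 0,0,-0.1458,0.0142,-0.006,0,20, 0,0,-0.1458,0.0142,-0.006,0,20, 0,0,-0.1458,0.0142,-0.006,0,20, 0,0,-0.1458,0.0142,-0.006,0,20, 0,0,-0.1458,0.0142,-0.006,0,20, 0,0,0,0,0,0,20,0,0,0,0,0,0,20]'; python3 st.py
```

```text
time_s: 13.4
position: [0.6173, -0.0431, 0.0847]
tool_rot: [[0.997, -0.083, -0.001], [-0.083, -0.997, 0.0], [-0.001, -0.0, -1.0]]
ft_force: [-0.2, 0.6, -1.2]
grip_width: 0.0304
13.4 [ 0.6173 -0.0431  0.0847] yaw -4.74 z [-0.001  0.    -1.   ] F [-0.2  0.6 -1.2] w 0.0304 q [-15.  37.  76.   0.  67. -10.]
```

```bash
python3 -m crank '[0,0,-0.006,0.0005,0,-0.02,20, 0,0,0,0,0,-0.015,20, 0,0,0,0,0,-0.008,20, 0,0,0,0,0,0,20, 0,0,0,0,0,-0.004,20, 0,0,0,0,0,-0.003,20,0,0,0,0,0,0,20]'; python3 -m crank '[0,0,0,0,0,-0.0015,20, 0,0,0,0,0,0,20, 0,0,0,0,0,0,55, 0,0,0,0,0,0,55, 0,0,0,0,0,0.028,75, 0,0,0,0,0,0.028,75, 0,0,0.149,-0.0139,-0.0098,0,75, 0,0,0.149,-0.0139,-0.0098,0,75, 0,0,0.149,-0.0139,-0.0098,0,75, 0,0,0.149,-0.0139,-0.0098,0,75, 0,0,0.149,-0.0139,-0.0098,0,75, 0,0,0.149,-0.0139,-0.0098,0,75, 0,0,0.149,-0.0139,-0.0098,0,75, 0,0,0.149,-0.0139,-0.0098,0,75, 0,0,0.149,-0.0139,-0.0098,0,75, 0,0,0.149,-0.0139,-0.0098,0,75, 0,0,0.149,-0.0139,-0.0098,0,75, 0,0,0,0,0,0,75,0,0,0,0,0,0,75]'; python3 - <<'E'
from h import *
for n in('top','side'): 
    d=shot(n); print([(cv2.boundingRect(k),rect(d,k,.014)) for k in blobs(d,'yellow')])
E
```

```text
time_s: 14.1
position: [0.6184, -0.0432, 0.0353]
tool_rot: [[0.996, -0.092, -0.0], [-0.092, -0.996, -0.0], [-0.0, 0.0, -1.0]]
ft_force: [-0.4, 0.5, -0.1]
grip_width: 0.0309
time_s: 16.0
position: [0.4659, -0.1512, 0.0901]
tool_rot: [[0.028, 1.0, 0.001], [1.0, -0.028, -0.0], [-0.0, 0.001, -1.0]]
ft_force: [0.6, 0.7, -1.0]
grip_width: 0.0639
[((298, 181, 19, 14), array([620.9, -43.1,  46.2,  32.4,  85.1]))]
[((234, 224, 40, 33), array([628.7, -20.6, 140.5,  55.1,  85.7])), ((327, 220, 24, 20), array([ 464.8, -153.9,   71.8,   60.4,   96. ]))]
```

```bash
python3 -m crank '[0,0,0,0,0,-0.03,75, 0,0,0,0,0,-0.025,75, 0,0,0,0,0,-0.0085,75, 0,0,0,0,0,0,75, 0,0,0,0,0,0,20, 0,0,0,0,0,0,20, 0,0,0,0,0,0,20, 0,0,0,0,0,0,20, 0,0,0,0,0,0,20]' 60;  python3 -m crank '[0,0,0,0,0,0.03,20, 0,0,0,0,0,0.03,20, 0,0,0,0,0,0,20]'
```

```text
time_s: 17.0
position: [0.4662, -0.1514, 0.0276]
tool_rot: [[0.024, 1.0, 0.002], [1.0, -0.024, -0.001], [-0.001, 0.002, -1.0]]
ft_force: [0.2, 1.2, 6.2]
grip_width: 0.0306
time_s: 17.3
position: [0.4671, -0.1519, 0.09]
tool_rot: [[0.024, 1.0, 0.006], [1.0, -0.024, -0.004], [-0.004, 0.007, -1.0]]
ft_force: [0.9, 0.3, -0.1]
grip_width: 0.0306
```

```bash
python3 -m crank '[0,0,-0.1487,0.0132,0.0035,0,20, 0,0,-0.1487,0.0132,0.0035,0,20, 0,0,-0.1487,0.0132,0.0035,0,20, 0,0,-0.1487,0.0132,0.0035,0,20, 0,0,-0.1487,0.0132,0.0035,0,20, 0,0,-0.1487,0.0132,0.0035,0,20, 0,0,-0.1487,0.0132,0.0035,0,20, 0,0,-0.1487,0.0132,0.0035,0,20, 0,0,-0.1487,0.0132,0.0035,0,20, 0,0,-0.1487,0.0132,0.0035,0,20, 0,0,-0.1487,0.0132,0.0035,0,20, 0,0,0,0,0,0,20,0,0,0,0,0,0,20]'; python3 st.py
```

```text
time_s: 18.6
position: [0.6102, -0.1125, 0.0858]
tool_rot: [[0.996, -0.084, -0.001], [-0.084, -0.996, 0.0], [-0.001, -0.0, -1.0]]
ft_force: [-0.3, 0.1, -0.8]
grip_width: 0.0307
18.6 [ 0.6102 -0.1125  0.0858] yaw -4.84 z [-0.001  0.    -1.   ] F [-0.3  0.1 -0.8] w 0.0307 q [-21.  37.  75.  -0.  68. -17.]
```

```bash
python3 -m crank '[0,0,-0.005,0.0005,0,-0.02,20, 0,0,0,0,0,-0.015,20, 0,0,0,0,0,-0.008,20, 0,0,0,0,0,0,20, 0,0,0,0,0,-0.004,20, 0,0,0,0,0,-0.003,20,0,0,0,0,0,-0.0015,20,0,0,0,0,0,0,20]'; python3 -m crank '[0,0,0,0,0,0,55, 0,0,0,0,0,0,55, 0,0,0,0,0,0.028,55, 0,0,0,0,0,0.028,30, 0,0,0,-0.0022,-0.025,0,0, 0,0,0,-0.0022,-0.025,0,0, 0,0,0,0,0,0,0, 0,0,0,0,0,0,0,0,0,0,0,0,0,0]'; python3 - <<'E'
from h import *
for n in('top','side'): 
    d=shot(n,n+'5.png'); print([(cv2.boundingRect(k),rect(d,k,.02)) for k in blobs(d,'yellow')])
b=cv2.resize(d['frame'][170:310,160:360],None,fx=4,fy=4)
cv2.imwrite('pics/p4.png',b[:,:,::-1])
E
```

```text
time_s: 19.4
position: [0.6113, -0.1126, 0.0349]
tool_rot: [[0.996, -0.093, 0.0], [-0.093, -0.996, -0.0], [0.0, 0.0, -1.0]]
ft_force: [-0.6, 0.6, -1.2]
grip_width: 0.0307
time_s: 20.3
position: [0.6069, -0.1618, 0.0908]
tool_rot: [[0.996, -0.093, -0.0], [-0.093, -0.996, 0.0], [-0.0, -0.0, -1.0]]
ft_force: [0.4, 0.4, -0.3]
grip_width: 0.0003
[((298, 181, 19, 14), array([619.8, -43. ,  46. ,  32.3,  85.1])), ((273, 179, 19, 14), array([624.8,  22.5,  46.8,  32.4,  84.7]))]
[((234, 210, 56, 47), array([620.9, -49.4, 210.8,  55.2,  84.9]))]
```

View pics/p4.png

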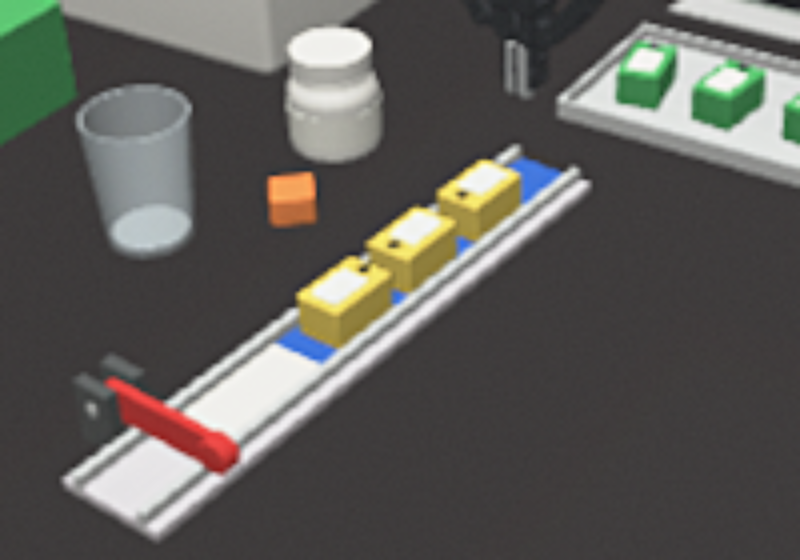

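All three lie flat in the bay (crop px (345,300), (410,248), (480,198)) and the flag is down. Next is the slide.

```bash
python3 -m crank '[0,0,0,0,0,-0.025,0, 0,0,0,0,0,-0.02,0, 0,0,0,0,0,-0.012,0, 0,0,0,0,0,0,0, 0,0,0,0.0005,0.005,0,0, 0,0,0,0.0004,0.005,0,0, 0,0,0,0.0005,0.005,0,0, 0,0,0,0.0004,0.005,0,0, 0,0,0,0.0005,0.005,0,0, 0,0,0,0.0004,0.005,0,0, 0,0,0,0.0005,0.005,0,0, 0,0,0,0.0004,0.005,0,0, 0,0,0,0.0005,0.005,0,0, 0,0,0,0.0004,0.005,0,0]'; python3 -m crank '[0,0,0,0.0005,0.005,0,0, 0,0,0,0.0004,0.005,0,0, 0,0,0,0.0005,0.005,0,0, 0,0,0,0.0004,0.005,0,0, 0,0,0,0.0005,0.005,0,0, 0,0,0,0.0004,0.005,0,0, 0,0,0,0.0005,0.005,0,0, 0,0,0,0.0004,0.005,0,0, 0,0,0,0.0005,0.005,0,0, 0,0,0,0.0004,0.005,0,0,0,0,0,0.0005,0.005,0,0, 0,0,0,0.0004,0.005,0,0,0,0,0,0,0,0,0]'; python3 - <<'E'
from h import *
d=shot('side')
b=cv2.resize(d['frame'][170:310,160:360],None,fx=4,fy=4)
cv2.imwrite('pics/p5.png',b[:,:,::-1])
E
```

```text
time_s: 21.8
position: [0.6114, -0.1123, 0.0339]
tool_rot: [[0.996, -0.094, 0.0], [-0.094, -0.996, -0.0], [0.0, 0.0, -1.0]]
ft_force: [0.1, -1.5, 1.3]
grip_width: -0.0002
time_s: 23.1
position: [0.6167, -0.0517, 0.0337]
tool_rot: [[0.996, -0.093, -0.0], [-0.093, -0.996, 0.001], [-0.0, -0.001, -1.0]]
ft_force: [-0.8, -0.1, 0.9]
grip_width: 0.0002
```

View pics/p5.png

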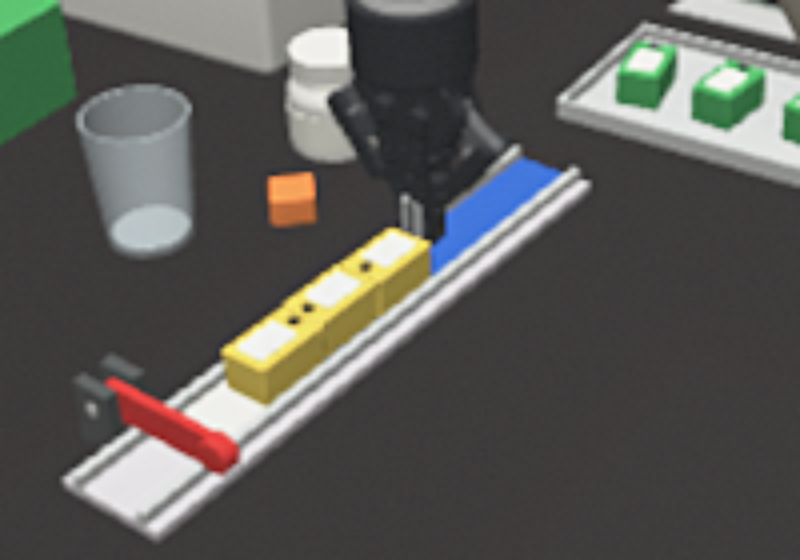

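```bash
python3 -m crank '[0,0,0,0.0005,0.005,0,0, 0,0,0,0.0004,0.005,0,0, 0,0,0,0.0005,0.005,0,0, 0,0,0,0.0004,0.005,0,0, 0,0,0,0.0005,0.005,0,0, 0,0,0,0.0004,0.005,0,0, 0,0,0,0.0005,0.005,0,0, 0,0,0,0.0003,0.004,0,0, 0,0,0,0.0002,0.002,0,0, 0,0,0,0,0,0,0]'; python3 -m crank '[0,0,0,0.0002,0.002,0,0, 0,0,0,0.0002,0.002,0,0,0,0,0,0.0002,0.002,0,0,0,0,0,0,0,0,0]'
```

```text
time_s: 24.15
position: [0.6205, -0.0112, 0.0339]
tool_rot: [[0.996, -0.093, 0.0], [-0.093, -0.996, 0.0], [-0.0, -0.0, -1.0]]
ft_force: [-0.5, 0.1, -0.1]
grip_width: 0.0004
time_s: 24.55
position: [0.6211, -0.0053, 0.0339]
tool_rot: [[0.996, -0.093, 0.0], [-0.093, -0.996, 0.0], [0.0, -0.0, -1.0]]
ft_force: [0.1, -0.2, -0.2]
grip_width: -0.0001
```

```bash
python3 -m crank '[0,0,0,0.0001,0.001,0,0, 0,0,0,0.0001,0.001,0,0,0,0,0,0,0,0,0]';python3 -m crank '[0,0,0,0.0001,0.001,0,0, 0,0,0,0.0001,0.001,0,0,0,0,0,0,0,0,0]'; python3 - <<'E'
from h import *
d=shot('side')
b=cv2.resize(d['frame'][210:310,160:300],None,fx=5,fy=5)
cv2.imwrite('pics/p6.png',b[:,:,::-1])
E
```

```text
time_s: 24.85
position: [0.6213, -0.0035, 0.0338]
tool_rot: [[0.996, -0.094, 0.0], [-0.094, -0.996, 0.0], [0.0, -0.0, -1.0]]
ft_force: [-0.5, -0.4, 0.7]
grip_width: 0.0002
time_s: 25.15
position: [0.6215, -0.0014, 0.0339]
tool_rot: [[0.996, -0.093, 0.0], [-0.093, -0.996, 0.0], [0.0, -0.0, -1.0]]
ft_force: [-0.2, -0.4, -0.6]
grip_width: -0.0001
```

View pics/p6.png

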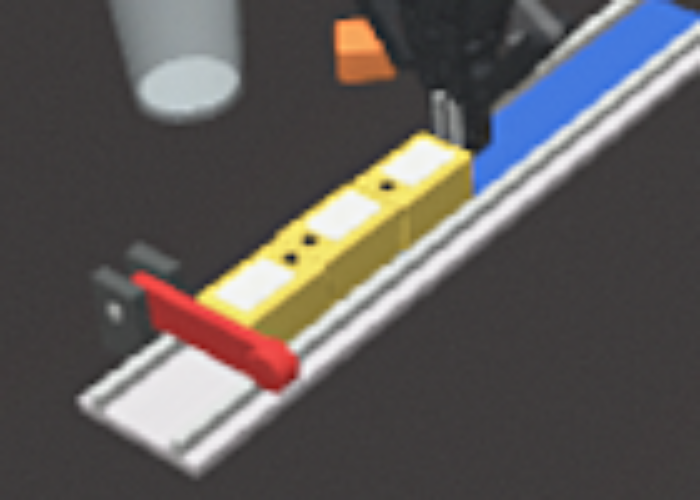

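```bash
for i in 1 2; do :; done; python3 -m crank '[0,0,0,0.0001,0.001,0,0, 0,0,0,0.0001,0.001,0,0,0,0,0,0,0,0,0]';python3 -m crank '[0,0,0,0.0001,0.001,0,0, 0,0,0,0,0,0,0]';python3 -m crank '[0,0,0,0.0001,0.001,0,0, 0,0,0,0,0,0,0]'
```

```text
time_s: 25.5
position: [0.6217, 0.0006, 0.0338]
tool_rot: [[0.996, -0.093, 0.0], [-0.093, -0.996, 0.0], [0.0, -0.0, -1.0]]
ft_force: [-0.7, -0.5, -0.2]
grip_width: 0.0001
time_s: 25.7
position: [0.6218, 0.0016, 0.0338]
tool_rot: [[0.996, -0.093, 0.0], [-0.093, -0.996, 0.0], [0.0, -0.0, -1.0]]
ft_force: [-0.4, -0.5, 1.6]
grip_width: 0.0001
time_s: 25.9
position: [0.6219, 0.002, 0.0338]
tool_rot: [[0.996, -0.094, 0.0], [-0.094, -0.996, -0.001], [0.0, 0.001, -1.0]]
ft_force: [-0.9, -4.5, 0.8]
grip_width: -0.0004
```

```bash
python3 -m crank '[0,0,0,0.0000,0.0005,0,0, 0,0,0,0,0,0,0,0,0,0,-0.0004,-0.005,0,0,0,0,0,-0.0004,-0.005,0,0, 0,0,0,0,0,0.03,0, 0,0,0,0,0,0.03,0, 0,0,-0.0055,-0.0157,-0.0312,0,30, 0,0,-0.0055,-0.0157,-0.0312,0,58,0,0,-0.0055,-0.0157,-0.0312,0,58,0,0,-0.0055,-0.0157,-0.0312,0,58,0,0,-0.0055,-0.0157,-0.0312,0,58,0,0,-0.0055,-0.0157,-0.0312,0,58,0,0,-0.0055,-0.0157,-0.0312,0,58,0,0,-0.0055,-0.0157,-0.0312,0,58,0,0,-0.0055,-0.0157,-0.0312,0,58,0,0,-0.0055,-0.0157,-0.0312,0,58,0,0,0,0,0,0,58]' 60; python3 - <<'E'
from h import *
HUE['green']=(55,90)
t=shot('top');s=shot('side');
for d in(t,s): print([(cv2.boundingRect(k),rect(d,k,.032)) for k in blobs(d,'green',s=70,v=50) if cv2.contourArea(k)<2000],[(cv2.boundingRect(k),rect(d,k,.02)) for k in blobs(d,'yellow')])
b=cv2.resize(t['frame'][140:220,190:290],None,fx=4,fy=4);c=cv2.resize(s['frame'][220:300,170:260],None,fx=4,fy=4)
cv2.imwrite('pics/p7.png',np.hstack([b,c])[:,:,::-1])
E
```

```text
time_s: 27.6
position: [0.4625, -0.3224, 0.0938]
tool_rot: [[0.988, -0.153, 0.0], [-0.153, -0.988, -0.001], [0.001, 0.001, -1.0]]
ft_force: [1.0, 0.5, -0.6]
grip_width: 0.0493
[((407, 214, 22, 15), array([ 530.7, -314.4,   52. ,   32.5,   83.3])), ((405, 189, 23, 15), array([ 593.6, -312.4,   52.5,   32.3,  101. ]))] [((227, 175, 60, 16), array([632.8,  87.5, 152.3,  33.3,  86.7]))]
[((356, 190, 18, 18), array([ 457.4, -303.8,   86.5,   49. ,   81.4])), ((333, 185, 18, 17), array([ 522.4, -298.7,   89.3,   47.7,   90. ])), ((314, 180, 15, 17), array([ 586. , -296.3,   92. ,   38.3,  104. ]))] [((200, 239, 53, 39), array([633.1,  71.3, 149.6,  56.4,  87.9]))]
```

View pics/p7.png

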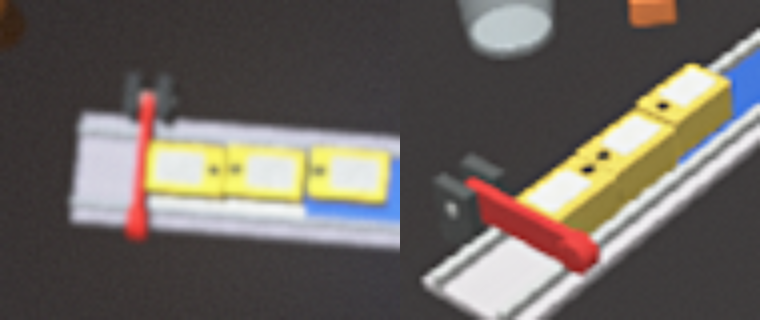

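```bash
python3 - <<'E'
from h import *
t=shot('top');s=shot('side')
b=cv2.resize(t['frame'][165:200,215:300],None,fx=9,fy=9,interpolation=2);c=cv2.resize(s['frame'][230:283,190:275],None,fx=9,fy=9,interpolation=2)[:285]
cv2.imwrite('pics/p8.png',np.vstack([b,c])[:,:,::-1])
u=np.array([.0889,.996]);v=np.array([-.996,.0889])
f=t['frame'].astype(int);w=((f.min(2)>120)&(f.max(2)-f.min(2)<70)).astype(np.uint8)
y=cv2.inRange(cv2.cvtColor(t['frame'],cv2.COLOR_RGB2HSV),(24,110,70),(36,255,255))
hull=cv2.fillPoly(np.zeros_like(y),[cv2.convexHull(np.vstack(blobs(t,'yellow')))],1)
n,l,st,ce=cv2.connectedComponentsWithStats(w*cv2.erode(hull,np.ones((3,3))))
for i in range(1,n):
    if st[i,4]>15: p=ray(t,ce[i],.034)[0,:2]-[.6223,.012]; print('label',st[i,4],(p@u*1000).round(1),(p@v*1000).round(1))
E
```

```text
label 94 130.0 -0.2
label 101 72.3 -1.6
label 101 19.1 -4.9
```

View pics/p8.png

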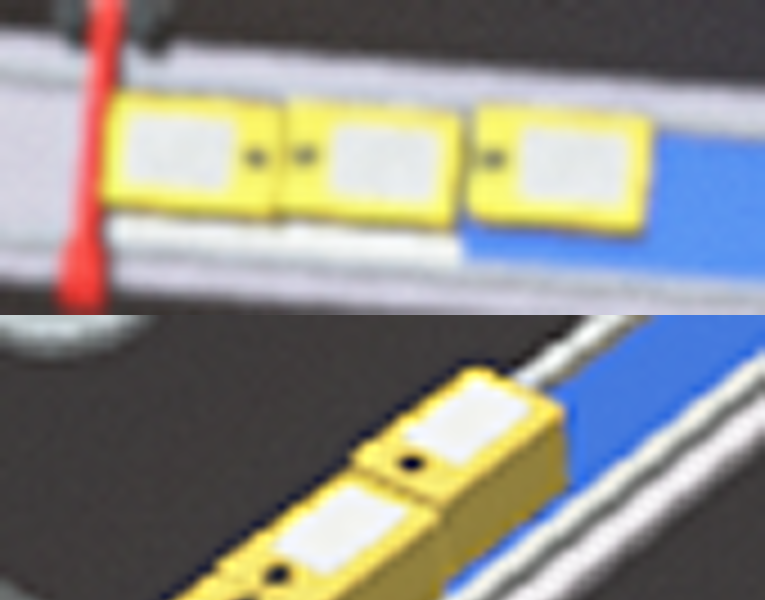

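The third cassette has drifted about 2 mm back and sideways, so I'll close the row up again at the end. Greens first.

```bash
python3 -m crank '[0,0,0,0.0015,0.002,-0.03,58, 0,0,0,0,0,-0.02,58, 0,0,0,0,0,-0.0105,58, 0,0,0,0,0,0,58, 0,0,0,0,0,0,20, 0,0,0,0,0,0,20, 0,0,0,0,0,0,20, 0,0,0,0,0,0,20, 0,0,0,0,0,0,20]' 60;  python3 -m crank '[0,0,0,0,0,0.03,20, 0,0,0,0,0,0.03,20, 0,0,0,0,0,0.03,20, 0,0,0,0,0,0,20]'
```

```text
time_s: 28.7
position: [0.4661, -0.3174, 0.0345]
tool_rot: [[0.989, -0.148, 0.002], [-0.148, -0.989, -0.001], [0.002, 0.001, -1.0]]
ft_force: [1.0, 1.1, 6.6]
grip_width: 0.0301
time_s: 29.1
position: [0.4667, -0.3183, 0.1274]
tool_rot: [[0.989, -0.148, 0.005], [-0.148, -0.989, -0.006], [0.006, 0.005, -1.0]]
ft_force: [1.0, -0.5, -0.9]
grip_width: 0.0304
```

```bash
python3 -m crank '[0,0,0.019,-0.0056,0.0433,0,20, 0,0,0.019,-0.0056,0.0433,0,20, 0,0,0.019,-0.0056,0.0433,0,20, 0,0,0.019,-0.0056,0.0433,0,20, 0,0,0.019,-0.0056,0.0433,0,20, 0,0,0.019,-0.0056,0.0433,0,20, 0,0,0.019,-0.0056,0.0433,0,20, 0,0,0.019,-0.0056,0.0433,0,20, 0,0,0.019,-0.0056,0.0433,0,20, 0,0,0.019,-0.0056,0.0433,0,20, 0,0,0.019,-0.0056,0.0433,0,20, 0,0,0.019,-0.0056,0.0433,0,20, 0,0,0.019,-0.0056,0.0433,0,20, 0,0,0.019,-0.0056,0.0433,0,20, 0,0,0.019,-0.0056,0.0433,0,20, 0,0,0.019,-0.0056,0.0433,0,20, 0,0,0,0,0,0,20, 0,0,0,0,0,0,20]' 60; python3 st.py
```

```text
time_s: 30.9
position: [0.3753, 0.376, 0.1226]
tool_rot: [[0.988, 0.156, -0.001], [0.156, -0.988, -0.001], [-0.001, 0.001, -1.0]]
ft_force: [-0.2, -1.2, -1.0]
grip_width: 0.0302
30.9 [0.3753 0.376  0.1226] yaw 9.0 z [-0.001 -0.001 -1.   ] F [-0.2 -1.2 -1. ] w 0.0302 q [32. 27. 88. -0. 65. 23.]
```

```bash
python3 -m crank '[0,0,0,0,-0.003,-0.03,20, 0,0,0,0,0,-0.03,20, 0,0,0,0,0,-0.02,20, 0,0,0,0,0,-0.006,20, 0,0,0,0,0,0,20, 0,0,0,0,0,0,58, 0,0,0,0,0,0,58, 0,0,0,0,0,0.03,58, 0,0,0,0,0,0.03,58, 0,0,0,0,0,0.026,58]' 60; python3 -m crank '[0,0,-0.017,0.00975,-0.043,0,58, 0,0,-0.017,0.00975,-0.043,0,58, 0,0,-0.017,0.00975,-0.043,0,58, 0,0,-0.017,0.00975,-0.043,0,58, 0,0,-0.017,0.00975,-0.043,0,58, 0,0,-0.017,0.00975,-0.043,0,58, 0,0,-0.017,0.00975,-0.043,0,58, 0,0,-0.017,0.00975,-0.043,0,58, 0,0,-0.017,0.00975,-0.043,0,58, 0,0,-0.017,0.00975,-0.043,0,58, 0,0,-0.017,0.00975,-0.043,0,58, 0,0,-0.017,0.00975,-0.043,0,58, 0,0,-0.017,0.00975,-0.043,0,58, 0,0,-0.017,0.00975,-0.043,0,58, 0,0,-0.017,0.00975,-0.043,0,58, 0,0,-0.017,0.00975,-0.043,0,58, 0,0,0,0,0,0,58, 0,0,0,0,0,0,58]' 60; python3 st.py; python3 - <<'E'
from h import *
HUE['green']=(50,90)
for n in('top','side'):
    d=shot(n);print([(cv2.boundingRect(k),rect(d,k,.032)) for k in blobs(d,'green',s=70,v=50) if cv2.contourArea(k)<2000])
E
```

```text
time_s: 31.9
position: [0.3762, 0.3728, 0.1257]
tool_rot: [[0.988, 0.155, 0.002], [0.155, -0.988, 0.001], [0.002, -0.001, -1.0]]
ft_force: [-0.1, -0.1, 0.0]
grip_width: 0.0496
time_s: 33.7
position: [0.5318, -0.3158, 0.1237]
tool_rot: [[0.993, -0.118, 0.0], [-0.118, -0.993, -0.0], [0.0, 0.0, -1.0]]
ft_force: [-0.7, -0.1, 0.3]
grip_width: 0.0495
33.7 [ 0.5318 -0.3158  0.1237] yaw -6.75 z [ 0. -0. -1.] F [-0.7 -0.1  0.3] w 0.0495 q [-42.  35.  73.   0.  72. -35.]
[((133, 277, 23, 15), array([378.1, 363.4,  55.5,  31.7,  97.9])), ((405, 189, 23, 15), array([ 593.6, -312.4,   52.5,   32.3,  101. ]))]
[((231, 391, 33, 29), array([373.6, 366.3,  50.7,  38.8,  98. ])), ((333, 185, 18, 17), array([ 522.4, -298.7,   89.3,   47.7,   90. ])), ((314, 180, 15, 17), array([ 586. , -296.3,   92. ,   38.3,  104. ]))]
```

```bash
python3 -m crank '[0,0,0,-0.001,0,-0.03,58, 0,0,0,0,0,-0.03,58, 0,0,0,0,0,-0.02,58, 0,0,0,0,0,-0.0095,58, 0,0,0,0,0,0,58, 0,0,0,0,0,0,20, 0,0,0,0,0,0,20, 0,0,0,0,0,0,20, 0,0,0,0,0,0,20, 0,0,0,0,0,0,20]' 60;  python3 -m crank '[0,0,0,0,0,0.03,20, 0,0,0,0,0,0.03,20, 0,0,0,0,0,0.03,20, 0,0,0,0,0,0,20]'; python3 -m crank '[0,0,0.0179,-0.0097,0.0412,0,20, 0,0,0.0179,-0.0097,0.0412,0,20, 0,0,0.0179,-0.0097,0.0412,0,20, 0,0,0.0179,-0.0097,0.0412,0,20, 0,0,0.0179,-0.0097,0.0412,0,20, 0,0,0.0179,-0.0097,0.0412,0,20, 0,0,0.0179,-0.0097,0.0412,0,20, 0,0,0.0179,-0.0097,0.0412,0,20, 0,0,0.0179,-0.0097,0.0412,0,20, 0,0,0.0179,-0.0097,0.0412,0,20, 0,0,0.0179,-0.0097,0.0412,0,20, 0,0,0.0179,-0.0097,0.0412,0,20, 0,0,0.0179,-0.0097,0.0412,0,20, 0,0,0.0179,-0.0097,0.0412,0,20, 0,0,0.0179,-0.0097,0.0412,0,20, 0,0,0,0,0,0,20, 0,0,0,0,0,0,20]'
```

```text
time_s: 34.8
position: [0.5316, -0.3155, 0.0355]
tool_rot: [[0.993, -0.116, 0.002], [-0.116, -0.993, -0.002], [0.002, 0.001, -1.0]]
ft_force: [0.6, 2.3, 8.2]
grip_width: 0.0298
time_s: 35.2
position: [0.5324, -0.3164, 0.1286]
tool_rot: [[0.993, -0.116, 0.006], [-0.116, -0.993, -0.006], [0.007, 0.005, -1.0]]
ft_force: [-0.5, -0.2, -0.4]
grip_width: 0.0299
time_s: 36.9
position: [0.3849, 0.3031, 0.1235]
tool_rot: [[0.988, 0.153, -0.0], [0.153, -0.988, -0.0], [-0.0, 0.0, -1.0]]
ft_force: [-0.2, -0.4, -0.6]
grip_width: 0.0306
```

```bash
python3 -m crank '[0,0,0,0,-0.001,-0.03,20, 0,0,0,0,0,-0.03,20, 0,0,0,0,0,-0.02,20, 0,0,0,0,0,-0.007,20, 0,0,0,0,0,0,20, 0,0,0,0,0,0,58, 0,0,0,0,0,0,58, 0,0,0,0,0,0.03,58, 0,0,0,0,0,0.03,58, 0,0,0,0,0,0.026,58]' 60; python3 -m crank '[0,0,0.0024,0.013,-0.0385,0,58, 0,0,0.0024,0.013,-0.0385,0,58, 0,0,0.0024,0.013,-0.0385,0,58, 0,0,0.0024,0.013,-0.0385,0,58, 0,0,0.0024,0.013,-0.0385,0,58, 0,0,0.0024,0.013,-0.0385,0,58, 0,0,0.0024,0.013,-0.0385,0,58, 0,0,0.0024,0.013,-0.0385,0,58, 0,0,0.0024,0.013,-0.0385,0,58, 0,0,0.0024,0.013,-0.0385,0,58, 0,0,0.0024,0.013,-0.0385,0,58, 0,0,0.0024,0.013,-0.0385,0,58, 0,0,0.0024,0.013,-0.0385,0,58, 0,0,0.0024,0.013,-0.0385,0,58, 0,0,0.0024,0.013,-0.0385,0,58, 0,0,0.0024,0.013,-0.0385,0,58, 0,0,0,0,0,0,58, 0,0,0,0,0,0,58]' 60; python3 - <<'E'
from h import *
HUE['green']=(50,90)
for n in('top','side'):
    d=shot(n);print([(cv2.boundingRect(k),rect(d,k,.032)) for k in blobs(d,'green',s=70,v=50) if cv2.contourArea(k)<2000])
E
```

```text
time_s: 37.9
position: [0.3857, 0.3016, 0.1247]
tool_rot: [[0.989, 0.151, 0.001], [0.151, -0.989, 0.001], [0.001, -0.0, -1.0]]
ft_force: [-0.0, 0.1, -0.3]
grip_width: 0.0495
time_s: 39.7
position: [0.5931, -0.3149, 0.1227]
tool_rot: [[0.982, 0.188, -0.0], [0.188, -0.982, 0.0], [-0.0, -0.0, -1.0]]
ft_force: [-0.3, 0.8, -0.7]
grip_width: 0.0495
[((133, 277, 23, 15), array([378.1, 363.4,  55.5,  31.7,  97.9])), ((161, 273, 20, 16), array([386.3, 299.2,  48.4,  31.6,  97.9]))]
[((231, 357, 51, 63), array([378.3, 332.4, 119.3,  38.8,  98. ])), ((314, 180, 15, 17), array([ 586. , -296.3,   92. ,   38.3,  104. ]))]
```

```bash
python3 -m crank '[0,0,0,0,0.001,-0.03,58, 0,0,0,0,0,-0.03,58, 0,0,0,0,0,-0.02,58, 0,0,0,0,0,-0.0085,58, 0,0,0,0,0,0,58, 0,0,0,0,0,0,20, 0,0,0,0,0,0,20, 0,0,0,0,0,0,20, 0,0,0,0,0,0,20, 0,0,0,0,0,0,20]' 60;  python3 -m crank '[0,0,0,0,0,0.03,20, 0,0,0,0,0,0.03,20, 0,0,0,0,0,0.03,20, 0,0,0,0,0,0,20]'; python3 -m crank '[0,0,-0.0025,-0.0076,0.0412,0,20, 0,0,-0.0025,-0.0076,0.0412,0,20, 0,0,-0.0025,-0.0076,0.0412,0,20, 0,0,-0.0025,-0.0076,0.0412,0,20, 0,0,-0.0025,-0.0076,0.0412,0,20, 0,0,-0.0025,-0.0076,0.0412,0,20, 0,0,-0.0025,-0.0076,0.0412,0,20, 0,0,-0.0025,-0.0076,0.0412,0,20, 0,0,-0.0025,-0.0076,0.0412,0,20, 0,0,-0.0025,-0.0076,0.0412,0,20, 0,0,-0.0025,-0.0076,0.0412,0,20, 0,0,-0.0025,-0.0076,0.0412,0,20, 0,0,-0.0025,-0.0076,0.0412,0,20, 0,0,-0.0025,-0.0076,0.0412,0,20, 0,0,-0.0025,-0.0076,0.0412,0,20, 0,0,-0.0025,-0.0076,0.0412,0,20, 0,0,-0.0025,-0.0076,0.0412,0,20, 0,0,0,0,0,0,20, 0,0,0,0,0,0,20]'
```

```text
time_s: 40.8
position: [0.5942, -0.3136, 0.0362]
tool_rot: [[0.982, 0.189, 0.003], [0.189, -0.982, -0.002], [0.002, 0.002, -1.0]]
ft_force: [0.1, 1.1, 7.1]
grip_width: 0.03
time_s: 41.2
position: [0.5949, -0.3143, 0.1296]
tool_rot: [[0.982, 0.189, 0.007], [0.189, -0.982, -0.006], [0.006, 0.007, -1.0]]
ft_force: [0.5, -0.3, -0.8]
grip_width: 0.0299
time_s: 43.1
position: [0.4637, 0.3875, 0.1238]
tool_rot: [[0.989, 0.149, -0.001], [0.149, -0.989, -0.001], [-0.001, 0.0, -1.0]]
ft_force: [-0.5, -1.0, -1.4]
grip_width: 0.0308
```

```bash
python3 -m crank '[0,0,0,0,-0.001,-0.03,20, 0,0,0,0,0,-0.03,20, 0,0,0,0,0,-0.02,20, 0,0,0,0,0,-0.0065,20, 0,0,0,0,0,0,20, 0,0,0,0,0,0,58, 0,0,0,0,0,0,58, 0,0,0,0,0,0.03,58, 0,0,0,0,0,0.03,58, 0,0,0,0,0,0.026,58]' 60; python3 -m crank '[0,0,-0.0239,0.0159,-0.0405,0,30, 0,0,-0.0239,0.0159,-0.0405,0,0, 0,0,-0.0239,0.0159,-0.0405,0,0, 0,0,-0.0239,0.0159,-0.0405,0,0, 0,0,-0.0239,0.0159,-0.0405,0,0, 0,0,-0.0239,0.0159,-0.0405,0,0, 0,0,-0.0239,0.0159,-0.0405,0,0, 0,0,-0.0239,0.0159,-0.0405,0,0, 0,0,-0.0239,0.0159,-0.0405,0,0, 0,0,-0.0239,0.0159,-0.0405,0,0, 0,0,0,0,0,0,0, 0,0,0,0,0,0,0]'; python3 st.py
```

```text
time_s: 44.1
position: [0.4645, 0.3861, 0.1258]
tool_rot: [[0.989, 0.147, 0.001], [0.147, -0.989, 0.001], [0.001, -0.001, -1.0]]
ft_force: [0.2, 0.2, -0.2]
grip_width: 0.0493
time_s: 45.3
position: [0.6232, -0.0196, 0.124]
tool_rot: [[0.996, -0.093, 0.0], [-0.093, -0.996, 0.0], [0.0, -0.0, -1.0]]
ft_force: [-0.1, 0.6, -0.6]
grip_width: 0.0001
45.3 [ 0.6232 -0.0196  0.124 ] yaw -5.32 z [ 0.  0. -1.] F [-0.1  0.6 -0.6] w 0.0001 q [-13.  35.  72.   0.  73.  -7.]
```

```bash
python3 -m crank '[0,0,0,0,0,-0.03,0, 0,0,0,0,0,-0.03,0, 0,0,0,0,0,-0.02,0, 0,0,0,0,0,-0.01,0, 0,0,0,0,0,0,0, 0,0,0,0.0003,0.004,0,0, 0,0,0,0.0003,0.004,0,0,0,0,0,0.0003,0.004,0,0,0,0,0,0.0003,0.003,0,0,0,0,0,0.0002,0.002,0,0,0,0,0,0.0001,0.001,0,0,0,0,0,0.0001,0.001,0,0,0,0,0,0,0,0,0]'; python3 -m crank '[0,0,0,0.0001,0.001,0,0,0,0,0,0,0,0,0]'; python3 -m crank '[0,0,0,0.0001,0.001,0,0,0,0,0,0,0,0,0]'
```

```text
time_s: 46.6
position: [0.6249, 0.0001, 0.0338]
tool_rot: [[0.996, -0.091, 0.0], [-0.091, -0.996, 0.0], [0.0, -0.0, -1.0]]
ft_force: [0.1, 0.0, 0.4]
grip_width: -0.0002
time_s: 46.8
position: [0.625, 0.0011, 0.0338]
tool_rot: [[0.996, -0.091, -0.0], [-0.091, -0.996, 0.0], [-0.0, -0.0, -1.0]]
ft_force: [0.3, -0.9, -0.0]
grip_width: -0.0004
time_s: 47.0
position: [0.625, 0.0017, 0.0338]
tool_rot: [[0.996, -0.091, -0.0], [-0.091, -0.996, -0.001], [-0.0, 0.001, -1.0]]
ft_force: [-1.3, -3.0, -0.1]
grip_width: 0.0002
```

```bash
python3 -m crank '[0,0,0,0,0,0,0, 0,0,0,0,-0.0005,0,0, 0,0,0,0,-0.0005,0,0, 0,0,0,0,-0.0005,0,0, 0,0,0,-0.0001,-0.001,0,0, 0,0,0,-0.0002,-0.002,0,0, 0,0,0,-0.0004,-0.004,0,0, 0,0,0,-0.0005,-0.006,0,0, 0,0,0,0,0,0.02,0, 0,0,0,0,0,0.03,0, 0,0,0,-0.02,-0.03,0.03,0,0,0,0,-0.02,-0.04,0.03,0,0,0,0,-0.02,-0.04,0,0,0,0,0,-0.02,-0.04,0,0,0,0,0,-0.02,-0.04,0,0,0,0,0,0,0,0,0]'; cat > chk.py <<'E'
from h import *
import sys
t=shot('top');s=shot('side')
b=cv2.resize(t['frame'][165:200,215:300],None,fx=9,fy=9,interpolation=2);c=cv2.resize(s['frame'][230:283,190:275],None,fx=9,fy=9,interpolation=2)[:285]
cv2.imwrite('pics/'+sys.argv[1],np.vstack([b,c])[:,:,::-1])
u=np.array([.0889,.996]);v=np.array([-.996,.0889])
f=t['frame'].astype(int);w=((f.min(2)>120)&(f.max(2)-f.min(2)<70)).astype(np.uint8)
hull=cv2.fillPoly(np.zeros_like(w),[cv2.convexHull(np.vstack(blobs(t,'yellow')))],1)
n,l,st,ce=cv2.connectedComponentsWithStats(w*cv2.erode(hull,np.ones((3,3))))
for i in range(1,n):
    if st[i,4]>15: p=ray(t,ce[i],.034)[0,:2]-[.6223,.012]; print('label',st[i,4],(p@u*1000).round(1),(p@v*1000).round(1))
E
python3 chk.py p9.png
```

```text
time_s: 48.6
position: [0.5233, -0.2041, 0.1418]
tool_rot: [[0.995, -0.097, -0.0], [-0.097, -0.995, -0.001], [-0.0, 0.001, -1.0]]
ft_force: [0.3, 0.4, 0.2]
grip_width: -0.0004
label 94 130.0 -0.2
label 100 72.1 -1.6
label 103 22.1 -4.8
```

View pics/p9.png

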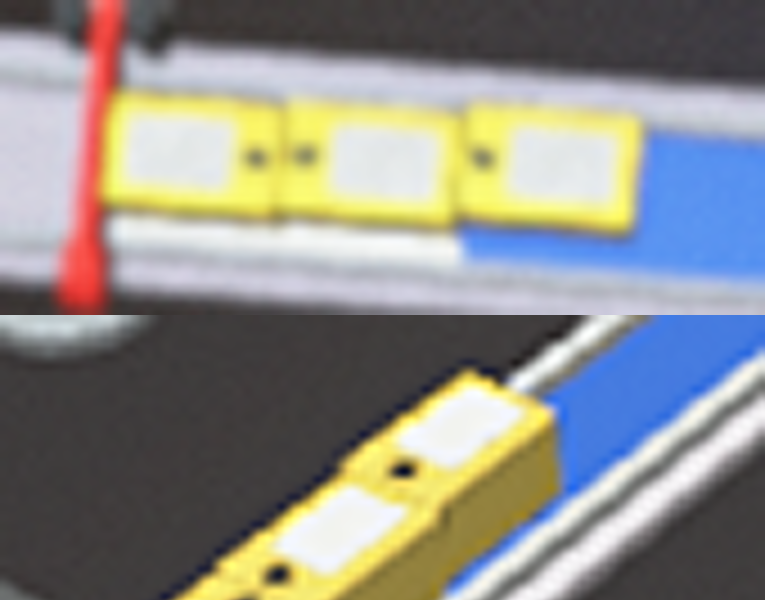

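The row is closed: label spacing is 50.0 mm between the second and third, and the third sits against the second with no shadow line. One last full view.

```bash
python3 - <<'E'
from h import *
HUE['green']=(50,90)
shot('top','t9.png');d=shot('side','s9.png')
E
```

```text
(no output)
```

View pics/s9.png

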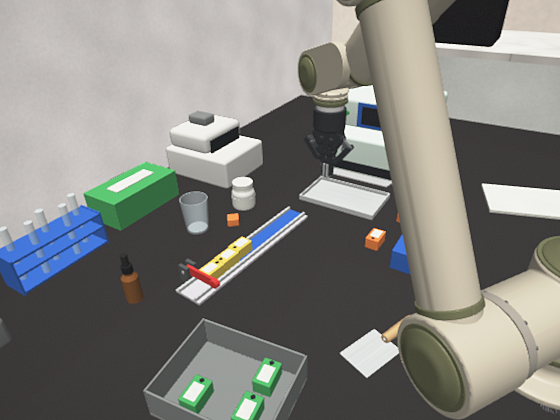

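The catch tray is empty and three greens lie in the tote (px (196,393), (266,376), (248,408)). The row is against the lowered flag and the bystanders are where they were.

```bash
python3 -c "
from rig import *
print(close_job())"
```

```text
the job is handed in; nothing more can be done
None
```

The job is done and handed in at about 49 s of the 210 s allowed; no verdict was reported.

- **Order of work:** I flipped the flag fully down first. Then I laid the three yellow cassettes label up in the blue bay, checked all three were there, and slid the row to the flag. The three green cassettes went from the catch tray into the tote last.
- **One mend:** after the first slide, the check showed the third yellow cassette about 2–3 mm behind the second and about 5 mm to one side. I don't know what moved it. I pushed the row up again, to about 3 N at the flag.
- **Last checks:** label positions put the cassettes at about 50 mm spacing, so there are no visible gaps. The leading one rests at the flag, and the flag is level. The third still lies about 3–5 mm off the lane's centre line, but flat and between the guides.
- **Rest of the bench:** the tray is empty, all three green cassettes are in the tote, and the bystanders and the orange lookalike in view look undisturbed in the last side picture; the other orange one was partly hidden. The robot was clear of everything at hand-in.

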